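Index the thawing-flask swing arm one hole towards the pistolets

TASK

Bring the straw-thawing flask nearer to the insemination pistolets: hook a fingertip under the pull ring of the swing arm's spring index pin, lift the pin out of its hole, swing the arm one hole towards the pistolets standing in the bench and let the pin drop fully home in that hole. Do not clamp the ring between the fingers or force the arm against its pin; the flask stays seated in its holder, and the pistolets and everything else on the bench are left alone.

Things in the scene. Friction and masses are not known exactly. Their poses are not given: they have to be found in the camera images.
- mount: steel mount of the swing arm, bolted to the bench; fixed. Origin: on the bench (under the middle of the 110 mm round flange), on the arm's upright pivot axis; z up; x points along the arm as it stands when joint swing reads 0, i.e. outwards, roughly away from the robot. Pivot nut: highest point over the pivot, z 98 mm.
- plate_hole (a point): middle hole of the mount's horizontal index plate, on the plate's top face (z 60 mm, plate 10 mm thick): the hole the pin starts in. Five 13 mm through holes lie on a 130 mm radius about the pivot, 15 degrees (0.262 rad, 34 mm) apart: at -30, -15, 0, +15 and +30 degrees from the mount's x.
- swing (a joint): angle of the arm about the pivot (rad): 0 at the start, in the middle hole; positive anticlockwise seen from above (to the robot's left); 0.262 per hole; end stops at +-0.615. It stays where it is left (friction 0.25 N m); play +-0.012 with the pin home. Arm: grey flat bar 40 mm wide, z 66 to 76 mm, with the plunger at 130 mm and the holder cup at 270 mm from the pivot.
- plunger (a joint): how far the index pin is pulled up (m): 0 home in a hole, clear of the hole from 0.010 (let down between holes it rides on the plate at about 0.010), stop at 0.016. Its spring pushes down with 6 N at 0, 10 N at 0.016, and snaps it into a hole it comes over. Round-nosed 10 mm pin, upright, 130 mm from the pivot on the arm's middle line; barrel 24 mm across, top at z 108 mm.
- ring_bar (a point): middle of the top bar of the pull ring, a rigid D-ring of 6 mm round steel on the pin. Inside 52 mm wide (top straight for 38) and 42 mm high; it faces along the arm, so a fingertip goes in outwards from the pivot's side. It leans outwards 40 degrees: pin home, the level top bar (its centre line) is 161 mm from the pivot, 161 mm above the bench; the ring's foot is over the pin at 124 mm.
- holder_floor (a point): middle of the inner floor of the holder cup at the end of the arm, 270 mm from the pivot, 15 mm above the bench; steel cup 104 mm across outside, its rim 82 mm above the bench.
- flask: the straw-thawing flask, 90 mm steel flask with black lid, 132 mm high, about 0.6 kg, standing loose in the holder cup. Origin: centre of its underside.
- well: the pistolets: six thin steel rods with round knobs, standing in a steel-rimmed 72 mm hole in the bench on the left or the right of the mount; 210 mm high, spread within 65 mm of the hole's centre. Fixed. Origin: centre of the hole at bench level. The arm is to be swung towards this side.
- carton: white carton 140 x 100 x 75 mm, loose, on the other side. Origin: centre of its underside.
- phone: phone in a blue case lying flat, 160 x 84 x 14 mm, loose. Origin: centre of its underside.
- scissors: steel scissors lying flat, about 175 mm long, loose. Origin: underside, near the pivot screw.

How it is judged:
By the outcome, as a careful person would: the job done as asked, in the order asked, and still so for the second after the job is handed in, with the robot touching nothing.
It also fails if it takes over 51 s, if anything falls off the work surface, if the arm or the gripper's body presses on something with over 40 N, if the wrist force passes 120 N, or if a joint passes its speed limit or range.

ROBOT

A 7-joint arm with a two-finger parallel gripper is mounted at the origin on the work surface. World frame = base frame: x ahead of the robot, y to its left, z up, the work surface at z = 0. Lengths are in m, angles in rad, forces in N, time in s.
With the tool pointing down it reaches from about 0.425 to 1.025 m from the base axis. Payload 9.4 kg.
Tool frame: the origin (TCP) lies between the finger pads; the fingertips stand 8 mm ahead of it and the grasp point (between the pads) lies 11 mm behind it; x points along the fingers, y is the direction in which the jaws open and shut, and the axes are right-handed (so a half turn about x gives the same grasp; the last joint's range is limited). The gripper opens to 85 mm and grips with 20 to 120 N. Pads are 22 mm wide; open, the fingers measure 114 mm over their backs; the gripper's body (76 mm by 85 mm) begins 54 mm behind the grasp point. The pads swing forward as they close: fully open they stand 13 mm farther back than shut.
Start: joints at [-1.225, 0.599, -0.003, 1.599, 0.002, 0.943, -0.08], TCP at [0.297, 0.661, 0.239] pointing down, gripper open.
Joint ranges: [-2.57, 2.57], [-0.35, 1.97], [-1.29, 1.29], [0.11, 2.56], [-1.05, 4.19], [0.11, 1.86], [-2.63, 2.63]. Speed limits (rad/s): [2.22, 2.22, 3.01, 3.01, 3.14, 3.14, 3.14].

INTERFACE

Orientations are given as a 3x3 rotation matrix whose columns are the frame's x, y, z axes.
In Python, from bench import status, cams, workorder gives the robot as it stands.
- The arm moves only by the tool play_rows, never from a script. Its argument "rows" is a list that holds one entry, the list of rows, each a list of 7 numbers: the shift along the tool's x, y, z each as a share of 0.3 m, from -1 to 1, then the turn, a rotation vector about the tool's x, y, z each as a share of 180 degrees, from -1 to 1, then the opening, from 0 (shut) to 1 (fully open). In form: [[[tx, ty, tz, ax, ay, az, gripper], ...]]. A call has 1 to 8 rows; each row is the pose to reach, as a shift and turn from the pose commanded when the call began, along the tool's axes at that moment, turning the shorter way round; what a row does not reach only later rows make up. A row lasts 1/12 s, in which the tool goes at most 41.7 mm and 7.16 degrees, less where a joint would pass 70% of its speed; a pose out of reach is approached as far as the arm can. A call with a number of a shift or a turn outside -1 to 1 is refused whole. A call with a gripper value outside its range is refused whole. The fingers move at their own pace and stop on an object; "newtons" is the grip in N (left out, the last holds). Time passes only in rows, so rows that repeat a pose let the fingers close. It gives the time, the measured TCP pose, the force and the opening at its end, in the units of the state.
- status.read_state(): the state, without advancing time (a new reading comes with each control period).
- cams.read_camera(name): name is "scene" or "top"; returns the picture (420x560x3 uint8, red, green, blue); there is no depth.
- cams.get_calibration(name): a dict with "vertical_fov" (degrees; the focal length in pixels is half the picture's height over the tangent of half this angle, whatever the lens; pixels are square), "cx", "cy" (the principal point, pixels), "rvec" (rotation vector, rad) and "tvec" (3), from world to camera coordinates, as OpenCV has them. Camera axes: x right, y down, z forward; pixel columns grow to the right and rows downward; lengths in m; the calibration is good to about 2 mm. A picture is of the moment at which its call begins. get_calibration takes no time and is no camera call.
- workorder.close_job(): hands the job in, once; it reports no verdict.
Trained networks look in the newest picture that a camera, given by its name, has taken for a name from the list of things; names that differ only in an ending like _2 or _b are one class to them, and where a whole thing is asked for, a point or a joint stands for the part that bears it (a point fixed in the world has none). Each returns a list of dicts, best first, with "confidence" (0 to 1); they miss things now and then, are a little off and sometimes report something else, mostly with a low value. They report only what shows in the picture. A call takes as long as a camera call.
- cams.boxes_of(camera, query): "uv" ([column, row] in pixels, amid what is visible of it).
The state is a dict: "time_s": time; "joint_positions": joint angles; "qvel": joint speeds; "joint_torque": joint torques, N m; "eef_pos": TCP position; "tcp_rot": TCP orientation; "contact_force": force on the tool from outside, world axes, zero at the start; "ft_torque": the same for the moment, N m; "width": finger opening in m.
Only numpy, scipy, OpenCV 4.12 (cv2) and the standard library are available. Lean on these libraries where they do the work, as an engineer would, in place of code of your own. Each camera call takes 0.05 s, during which the arm holds its last target. There are 200 camera calls.

## Working session

There is one attempt and no reset: what is moved stays moved. The work goes in short steps, Python scripts to look and compute and a tool call to move; the robot and the scene stay as the last step left them, time stands still between calls to the robot, and variables do not carry over. Pictures are saved under pics/ and viewed, about 8 in all and at most 12, crops included, and the job is handed in when it is done.

Besides the shell and the picture viewer there is one more tool, called after "Emit:" as a command line: name --argument value ..., lists and objects as JSON in quotes. play_rows: Moves the arm, as the interface text tells. Its arguments: {"type":"object","properties":{"rows":{"type":"array"},"newtons":{"type":"number"}},"required":["rows"]}

```bash
mkdir -p pics
cat > h.py <<'E'
import numpy as np, cv2
from bench import status, cams, workorder
def P(n):
    c=cams.get_calibration(n); f=210/np.tan(np.radians(c["vertical_fov"])/2)
    return np.array([[f,0,c["cx"]],[0,f,c["cy"]],[0,0,1]]),cv2.Rodrigues(np.array(c["rvec"],float))[0],np.array(c["tvec"],float).ravel()
def proj(n,X):
    K,R,t=P(n); p=K@(R@np.array(X,float)+t); return p[:2]/p[2]
def atz(n,uv,z):
    K,R,t=P(n); d=R.T@np.linalg.inv(K)@np.array([uv[0],uv[1],1.]); o=-R.T@t
    return o+d*(z-o[2])/d[2]
def save(n,f,crop=None,s=1):
    im=cams.read_camera(n)[:,:,::-1]
    if crop: im=im[crop[1]:crop[3],crop[0]:crop[2]]
    cv2.imwrite(f,cv2.resize(im,None,fx=s,fy=s,interpolation=cv2.INTER_CUBIC))
E
python3 - <<'E'
from h import *
np.set_printoptions(precision=4,suppress=True)
for n in("scene","top"):
    save(n,f"pics/{n}0.png",None,1.4)
    K,R,t=P(n); print(n,K[0,0],"pos",-R.T@t,"fwd",R[2])
    for q in("mount","plate_hole","ring_bar","holder_floor","flask","well","carton","phone","scissors","plunger"):
        print(q,[(np.round(d["uv"]),round(d["confidence"],2)) for d in cams.boxes_of(n,q)[:2]])
s=status.read_state();print(s)
E
```

```text
scene 484.93335575182164 pos [ 1.2389 -0.8057  0.8477] fwd [-0.5067  0.6527 -0.5632]
mount [(array([284., 247.]), 0.81)]
plate_hole [(array([282., 248.]), 0.79)]
ring_bar [(array([289., 221.]), 0.45), (array([384., 151.]), 0.45)]
holder_floor [(array([309., 248.]), 0.77)]
flask [(array([340., 248.]), 0.84), (array([288., 221.]), 0.4)]
well [(array([384., 150.]), 0.87)]
carton [(array([146., 347.]), 0.77)]
phone [(array([293., 174.]), 0.86), (array([306., 244.]), 0.53)]
scissors [(array([158., 272.]), 0.87)]
plunger [(array([291., 221.]), 0.64), (array([146., 345.]), 0.54)]
top 489.9760401970561 pos [0.4791 0.0118 1.5812] fwd [ 0.0851 -0.0139 -0.9963]
mount [(array([289., 198.]), 0.85)]
plate_hole [(array([287., 197.]), 0.64)]
ring_bar [(array([290., 181.]), 0.68)]
holder_floor [(array([290., 187.]), 0.58)]
flask [(array([283., 137.]), 0.63)]
well [(array([131., 182.]), 0.61)]
carton []
phone [(array([176., 264.]), 0.75)]
scissors [(array([374., 247.]), 0.69)]
plunger [(array([290., 185.]), 0.41)]
{'time_s': 1.1, 'joint_positions': array([-1.2247,  0.5993, -0.0025,  1.5994,  0.0018,  0.9429, -0.0798]), 'qvel': array([-0.0017,  0.0007, -0.0013,  0.0007, -0.0016, -0.0009,  0.0009]), 'joint_torque': array([  0.0007, -77.6219,   1.5636, -25.8374,   0.0124,   0.0021,
         0.    ]), 'eef_pos': array([0.2975, 0.6611, 0.2393]), 'tcp_rot': array([[ 0.    ,  0.4103,  0.912 ],
       [-0.0001,  0.912 , -0.4103],
       [-1.    , -0.    ,  0.0001]]), 'contact_force': array([-0.3092,  0.3038, -0.8843]), 'ft_torque': array([ 0.0081, -0.0183,  0.0429]), 'width': 0.08506933077762208}
```

View pics/scene0.png

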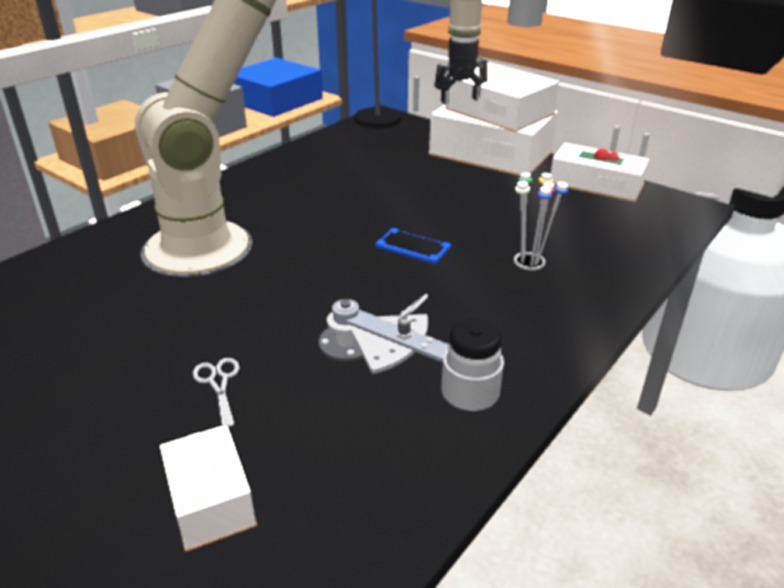

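View pics/top0.png

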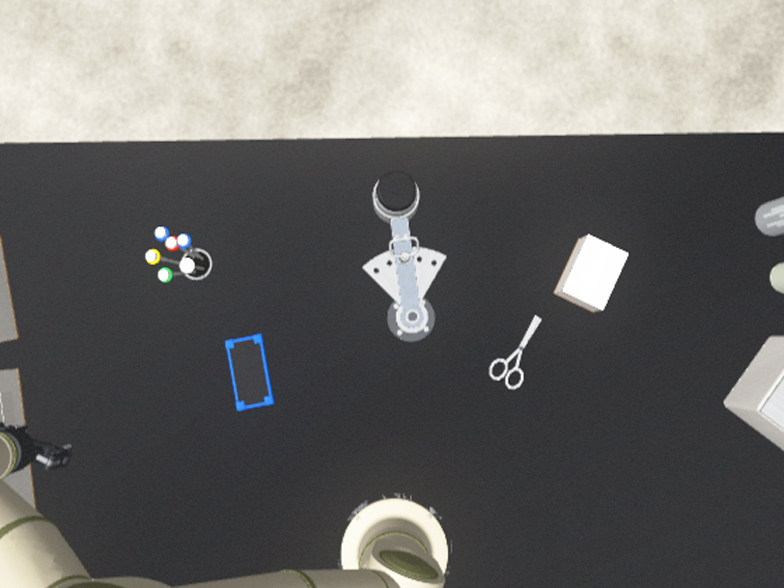

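The scene shows the arm with its ring (scene pixel ~(290,221)) and the pistolets on the robot's left (top pixel ~(140,188)), so the swing is +0.262. In the top view the pivot nut is at ~(294,226), the lid at ~(284,135) and the ring's top bar at ~(289,171).

Run:
```python
from h import *
np.set_printoptions(precision=4,suppress=True)
save("top","pics/top1.png",(240,110,340,250),4.2)
save("scene","pics/sc1.png",(215,180,375,300),5)
p=atz("top",(412/1.4,316/1.4),.098);l=atz("top",(397/1.4,187/1.4),.147)
print(p,l,l-p,np.linalg.norm((l-p)[:2]),np.arctan2(*(l-p)[1::-1]))
print(atz("scene",(346/1.4,304/1.4),.098),atz("scene",(476/1.4,332/1.4),.147))
print(atz("top",(289,171),.161))
```

```text
[ 0.524  -0.0463  0.098 ] [ 0.7966 -0.0182  0.147 ] [0.2726 0.0281 0.049 ] 0.2740648469578789 0.10269627920604806
[ 0.5297 -0.0504  0.098 ] [ 0.797  -0.0234  0.147 ]
[ 0.6822 -0.0317  0.161 ]
```

View pics/top1.png

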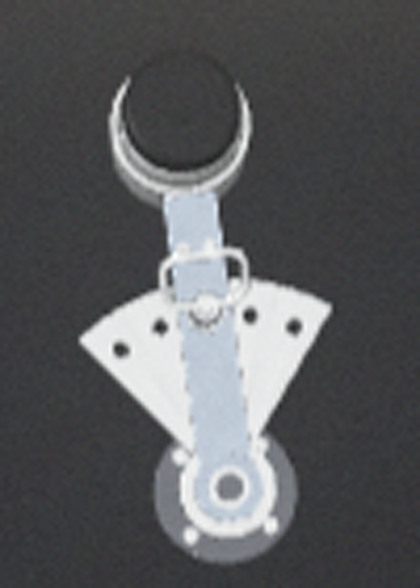

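View pics/sc1.png

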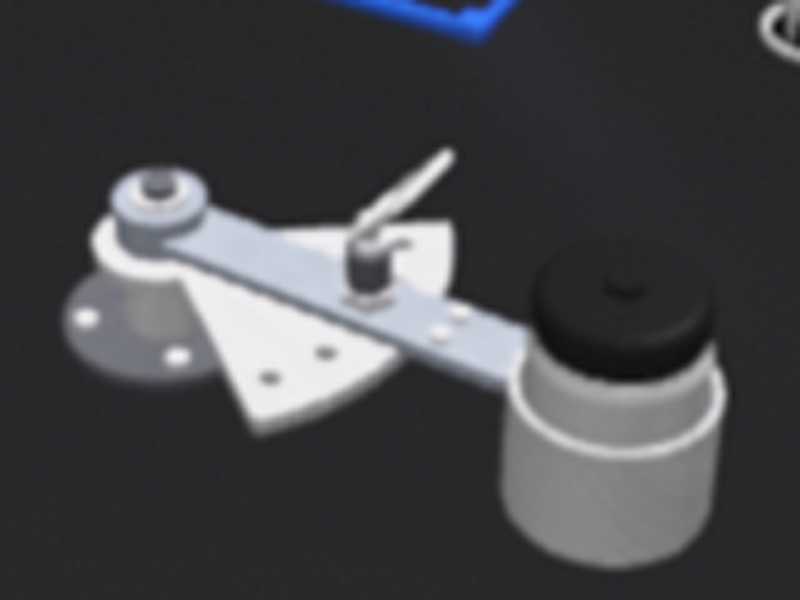

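```bash
cat >> h.py <<'E'
from scipy.spatial.transform import Rotation as Ro
from scipy.optimize import least_squares
def fit():
    obs=[("top",(294.8,226.0),0,.098,0),("scene",(247,217),0,.098,0)]
    for (u,v),a in (((120,349),30),((160,327),15),((250,315),-15),((293,327),-30)):
        obs.append(("top",(240+u/4.2,110+v/4.2),.13,.06,a))
    for (u,v),a in (((270,378),-30),((325,353),-15)): obs.append(("scene",(215+u/5,180+v/5),.13,.06,a))
    obs.append(("top",(289,171.2),.161,.161,0)); obs.append(("scene",(304.8,211.2),.161,.161,0))
    def r(q):
        o=[]
        for n,uv,R,z,a in obs:
            t=q[2]+np.radians(a); o+=list(proj(n,(q[0]+R*np.cos(t),q[1]+R*np.sin(t),z))-uv)
        return o
    s=least_squares(r,[.525,-.047,.1],loss="soft_l1"); return s.x,np.array(r(s.x)).reshape(-1,2)
def delta(p,Rt,g=0,show=True):
    "shift/turn shares from present pose to p,Rt"
    s=status.read_state(); R=s["tcp_rot"]
    d=R.T@(np.array(p)-s["eef_pos"])/.3; w=Ro.from_matrix(R.T@Rt).as_rotvec()/np.pi
    return np.round(np.r_[d,w],4)
def tool(psi,beta):
    b=np.radians(beta);u=np.array([np.cos(psi),np.sin(psi),0]);x=np.cos(b)*u-np.array([0,0,np.sin(b)])
    y=np.array([-np.sin(psi),np.cos(psi),0]); return np.c_[x,y,np.cross(x,y)]
E
python3 - <<'E'
from h import *
np.set_printoptions(precision=4,suppress=True)
q,r=fit();print(q);print(r)
psi=q[2]
for uv in((153,257),(165,275),(162,233),(188,265)): print("knob",atz("top",np.array(uv)/1.4,.21))
print("well",atz("top",(197/1.4,265/1.4),0))
u=np.array([np.cos(psi),np.sin(psi),0])
print("bar",q[0]+.161*u[0],q[1]+.161*u[1])
pre=np.array([q[0],q[1],0])+.10*u+[0,0,.24]
print("pre",pre,delta(pre,tool(psi,40)),tool(psi,40))
E
```

```text
[ 0.5241 -0.0479  0.1212]
[[ 0.0096 -0.3367]
 [-0.7728 -1.0788]
 [ 0.0225  0.0539]
 [-0.1211 -0.1883]
 [-0.2263 -0.2831]
 [ 0.0533 -0.4232]
 [-0.0472 -0.2986]
 [ 0.007  -0.418 ]
 [-1.1261 -0.7821]
 [-4.8989  4.2118]]
knob [0.648  0.4746 0.21  ]
knob [0.6114 0.4503 0.21  ]
knob [0.6963 0.4571 0.21  ]
knob [0.6307 0.4046 0.21  ]
well [0.6536 0.4441 0.    ]
bar 0.683932981091476 -0.028395998873303574
pre [ 0.6234 -0.0358  0.24  ] [-0.0024 -1.6729  1.9438 -0.1619 -0.2707  0.0755] [[ 0.7604 -0.1209  0.6381]
 [ 0.0926  0.9927  0.0777]
 [-0.6428  0.      0.766 ]]
```

Emit:
play_rows --rows '[[[-0.33, -0.2, 0.2, 0, 0, 0, 0], [-0.33, -0.9, 0.85, 0, 0, 0, 0], [-0.33, -0.9, 0.85, 0, 0, 0, 0], [-0.33, -0.9, 0.85, 0, 0, 0, 0], [-0.33, -0.9, 0.85, 0, 0, 0, 0], [-0.33, -0.9, 0.85, 0, 0, 0, 0], [-0.33, -0.9, 0.85, 0, 0, 0, 0], [-0.33, -0.9, 0.85, 0, 0, 0, 0]]]' --newtons 20

```text
time_s: 1.87
eef_pos: [0.4007, 0.3632, 0.3275]
tcp_rot: [[0.0, 0.41, 0.912], [0.0, 0.912, -0.41], [-1.0, 0.001, 0.0]]
contact_force: [1.3, 0.7, -0.1]
width: 0.0002
```

Run:
```python
from h import *
s=status.read_state();print(s["time_s"],s["eef_pos"],s["joint_positions"])
print(delta((.56,.06,.30),tool(.121,40)))
```

```text
1.8667 [0.40065959 0.36320212 0.32752448] [-0.86212386  0.28022271  0.02679495  1.91716863 -0.00907476  0.94373225
  0.31695979]
[ 0.0916 -0.7038  0.899  -0.1619 -0.2706  0.0753]
```

Emit:
play_rows --rows '[[[0.05, -0.7, 0.87, -0.16, -0.27, 0.075, 0], [0.05, -0.7, 0.87, -0.16, -0.27, 0.075, 0], [0.05, -0.7, 0.87, -0.16, -0.27, 0.075, 0], [0.05, -0.7, 0.87, -0.16, -0.27, 0.075, 0], [0.05, -0.7, 0.87, -0.16, -0.27, 0.075, 0], [0.05, -0.7, 0.87, -0.16, -0.27, 0.075, 0], [0.05, -0.7, 0.87, -0.16, -0.27, 0.075, 0], [0.05, -0.7, 0.87, -0.16, -0.27, 0.075, 0]]]'

```text
time_s: 2.53
eef_pos: [0.5215, 0.1449, 0.3224]
tcp_rot: [[0.606, 0.067, 0.792], [-0.009, 0.997, -0.077], [-0.795, 0.04, 0.605]]
contact_force: [-0.1, -0.0, 0.5]
width: -0.0002
```

Run:
```python
from h import *
np.set_printoptions(precision=4,suppress=True)
s=status.read_state();print(s["time_s"],s["eef_pos"],s["joint_positions"],s["contact_force"])
q=np.array([.5241,-.0479,0]);u=np.array([np.cos(.121),np.sin(.121),0])
print(delta(q+.105*u+[0,0,.225],tool(.121,40)))
```

```text
2.5333 [0.5215 0.1449 0.3224] [-0.8831  0.1289  0.3459  2.3668  1.2903  0.3006 -0.2549] [-0.0725 -0.0324  0.4936]
[ 0.4794 -0.5877  0.132  -0.052  -0.0693  0.0322]
```

Emit:
play_rows --rows '[[[0.3, -0.55, 0.1, -0.05, -0.07, 0.03, 0], [0.3, -0.55, 0.1, -0.05, -0.07, 0.03, 0], [0.3, -0.55, 0.1, -0.05, -0.07, 0.03, 0], [0.3, -0.55, 0.1, -0.05, -0.07, 0.03, 0], [0.3, -0.55, 0.1, -0.05, -0.07, 0.03, 0], [0.3, -0.55, 0.1, -0.05, -0.07, 0.03, 0], [0.3, -0.55, 0.1, -0.05, -0.07, 0.03, 0], [0.3, -0.55, 0.1, -0.05, -0.07, 0.03, 0]]]'

```text
time_s: 3.2
eef_pos: [0.5746, 0.033, 0.2976]
tcp_rot: [[0.756, -0.054, 0.653], [0.014, 0.998, 0.066], [-0.655, -0.041, 0.755]]
contact_force: [0.1, -0.3, 0.5]
width: -0.0002
```

Run:
```python
from h import *
np.set_printoptions(precision=4,suppress=True)
s=status.read_state();print(s["time_s"],s["eef_pos"],s["joint_positions"],s["contact_force"])
q=np.array([.5241,-.0479,0]);u=np.array([np.cos(.121),np.sin(.121),0])
print(delta(q+.105*u+[0,0,.225],tool(.121,40)))
```

```text
3.2 [0.5746 0.033  0.2976] [-0.273   0.2404  0.0251  2.4926  2.7564  0.4637 -1.3256] [ 0.067  -0.2617  0.5453]
[ 0.2904 -0.2267 -0.0808 -0.004  -0.0058  0.0245]
```

Run:
```python
from h import *
np.set_printoptions(precision=4,suppress=True)
q=np.array([.5241,-.0479,0]);u=np.array([np.cos(.121),np.sin(.121),0])
print(delta(q+.107*u+[0,0,.175],tool(.121,40)))
```

```text
[ 0.4046 -0.2195 -0.2022 -0.004  -0.0058  0.0245]
```

Emit:
play_rows --rows '[[[0.15, -0.22, -0.1, -0.004, -0.006, 0.0245, 0], [0.15, -0.22, -0.2, -0.004, -0.006, 0.0245, 0], [0.15, -0.22, -0.2, -0.004, -0.006, 0.0245, 0], [0.25, -0.22, -0.2, -0.004, -0.006, 0.0245, 0], [0.33, -0.22, -0.2, -0.004, -0.006, 0.0245, 0], [0.4, -0.22, -0.2, -0.004, -0.006, 0.0245, 0], [0.4, -0.22, -0.2, -0.004, -0.006, 0.0245, 0], [0.4, -0.22, -0.2, -0.004, -0.006, 0.0245, 0]]]'

```text
time_s: 3.87
eef_pos: [0.6293, -0.0363, 0.1751]
tcp_rot: [[0.759, -0.117, 0.64], [0.089, 0.993, 0.076], [-0.645, -0.001, 0.765]]
contact_force: [-0.1, -0.8, 1.2]
width: 0.0001
```

Run:
```python
from h import *
np.set_printoptions(precision=4,suppress=True)
s=status.read_state();print(s["time_s"],s["eef_pos"],s["joint_positions"],s["contact_force"])
q=np.array([.5241,-.0479,0]);u=np.array([np.cos(.121),np.sin(.121),0])
print(delta(q+.107*u+[0,0,.175],tool(.121,40)))
save("scene","pics/a.png",(200,140,360,260),5)
```

```text
3.8667 [ 0.6293 -0.0363  0.1751] [ 0.1173  0.5873 -0.1362  2.4799  3.2023  0.7851 -1.4774] [-0.1067 -0.8088  1.2312]
[ 0.0032  0.004   0.0022 -0.0005 -0.0007  0.0011]
```

View pics/a.png

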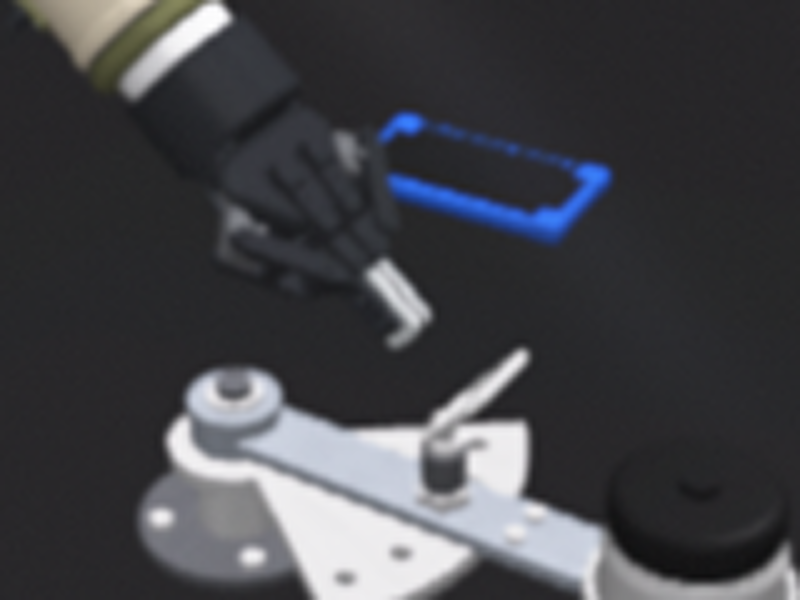

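The closed fingertips point along the arm at the ring (crop ~(410,325); ring ~(480,390)), aligned with the ring's opening. I'll go in next.

Emit:
play_rows --rows '[[[0.03, 0.004, 0.002, 0, 0, 0, 0], [0.06, 0.004, 0.002, 0, 0, 0, 0], [0.09, 0.004, 0.002, 0, 0, 0, 0], [0.12, 0.004, 0.002, 0, 0, 0, 0], [0.14, 0.004, 0.002, 0, 0, 0, 0], [0.16, 0.004, 0.002, 0, 0, 0, 0], [0.16, 0.004, 0.002, 0, 0, 0, 0]]]'

```text
time_s: 4.5
eef_pos: [0.6666, -0.0303, 0.1448]
tcp_rot: [[0.76, -0.118, 0.639], [0.089, 0.993, 0.077], [-0.644, -0.001, 0.765]]
contact_force: [0.2, 0.0, 0.3]
width: 0.0001
```

Emit:
play_rows --rows '[[[0.02, 0, 0, 0, 0, 0, 0], [0.045, 0, 0, 0, 0, 0, 0], [0.045, 0, 0, 0, 0, 0, 0]]]'

```text
time_s: 4.75
eef_pos: [0.6771, -0.0292, 0.1364]
tcp_rot: [[0.76, -0.117, 0.639], [0.089, 0.993, 0.076], [-0.643, -0.001, 0.766]]
contact_force: [0.5, 0.3, 0.4]
width: -0.0002
```

Run:
```python
from h import *
np.set_printoptions(precision=4,suppress=True)
s=status.read_state();print(s["time_s"],s["eef_pos"],s["contact_force"],s["ft_torque"])
R=s["tcp_rot"]; print("up shares/mm", R.T@[0,0,.001]/.3, R)
save("scene","pics/b.png",(230,180,330,255),8)
```

```text
4.75 [ 0.6771 -0.0292  0.1364] [0.5346 0.2863 0.3559] [-0.0907  0.7936  0.0279]
up shares/mm [-0.0021 -0.      0.0026] [[ 0.7604 -0.1174  0.6388]
 [ 0.0891  0.9931  0.0764]
 [-0.6433 -0.0012  0.7656]]
```

View pics/b.png

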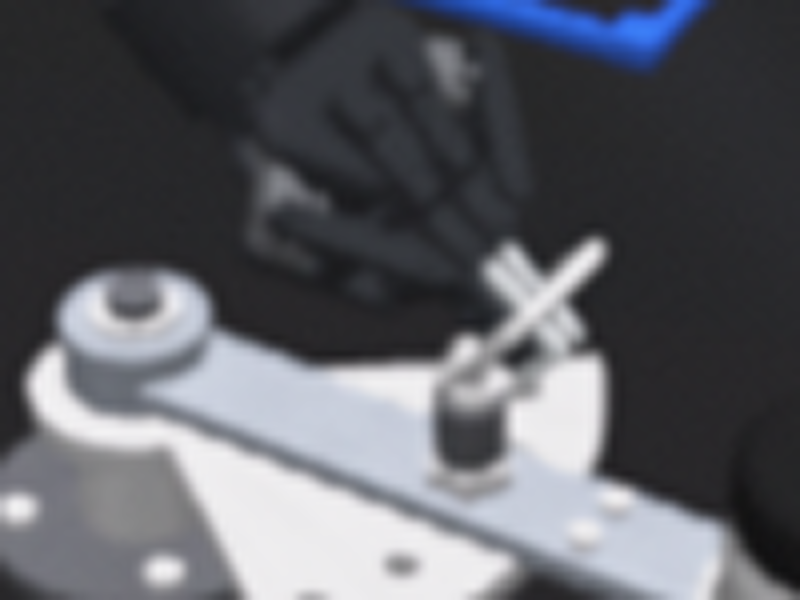

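The fingers are through the ring (crop ~(540,300)) with no contact force. Next I'll move up the ring plane until I feel the bar.

Emit:
play_rows --rows '[[[0.007, 0, 0.01, 0, 0, 0, 0], [0.007, 0, 0.02, 0, 0, 0, 0], [0.007, 0, 0.02, 0, 0, 0, 0]]]'

```text
time_s: 5.05
eef_pos: [0.6821, -0.0288, 0.141]
tcp_rot: [[0.761, -0.117, 0.638], [0.089, 0.993, 0.077], [-0.643, -0.002, 0.766]]
contact_force: [0.4, -0.4, 0.0]
width: -0.0001
```

Emit:
play_rows --rows '[[[0, 0, 0.004, 0, 0, 0, 0], [0, 0, 0.007, 0, 0, 0, 0], [0, 0, 0.007, 0, 0, 0, 0]]]'

```text
time_s: 5.3
eef_pos: [0.6829, -0.0287, 0.1422]
tcp_rot: [[0.761, -0.117, 0.639], [0.089, 0.993, 0.076], [-0.643, -0.001, 0.766]]
contact_force: [0.2, -0.3, -0.2]
width: -0.0002
```

Emit:
play_rows --rows '[[[0, 0, 0.004, 0, 0, 0, 0], [0, 0, 0.007, 0, 0, 0, 0], [0, 0, 0.007, 0, 0, 0, 0]]]'

```text
time_s: 5.55
eef_pos: [0.6836, -0.0286, 0.143]
tcp_rot: [[0.759, -0.117, 0.64], [0.089, 0.993, 0.077], [-0.645, -0.001, 0.764]]
contact_force: [-1.2, 0.2, -2.6]
width: 0.0001
```

Emit:
play_rows --rows '[[[-0.005, 0, 0.006, 0, 0, 0, 0], [-0.009, 0, 0.011, 0, 0, 0, 0], [-0.013, 0, 0.0155, 0, 0, 0, 0], [-0.013, 0, 0.0155, 0, 0, 0, 0], [-0.013, 0, 0.0155, 0, 0, 0, 0]]]'

```text
time_s: 5.97
eef_pos: [0.6833, -0.0286, 0.1489]
tcp_rot: [[0.759, -0.117, 0.641], [0.089, 0.993, 0.077], [-0.645, -0.001, 0.764]]
contact_force: [-2.8, -0.5, -8.1]
width: -0.0
```

Emit:
play_rows --rows '[[[-0.004, 0, 0.005, 0, 0, 0, 0], [-0.008, 0, 0.01, 0, 0, 0, 0], [-0.011, 0, 0.013, 0, 0, 0, 0], [-0.011, 0, 0.013, 0, 0, 0, 0], [-0.011, 0, 0.013, 0, 0, 0, 0]]]'

```text
time_s: 6.38
eef_pos: [0.6834, -0.0286, 0.1543]
tcp_rot: [[0.759, -0.117, 0.64], [0.089, 0.993, 0.077], [-0.645, -0.001, 0.764]]
contact_force: [-5.4, -0.8, -9.7]
width: 0.0003
```

Run:
```python
from h import *
np.set_printoptions(precision=4,suppress=True)
s=status.read_state();print(s["time_s"],s["eef_pos"],s["contact_force"],s["ft_torque"])
save("scene","pics/c.png",(230,170,330,245),8)
```

```text
6.3833 [ 0.6834 -0.0286  0.1543] [-5.4434 -0.7546 -9.6736] [-0.3142  2.9797 -0.0299]
```

View pics/c.png

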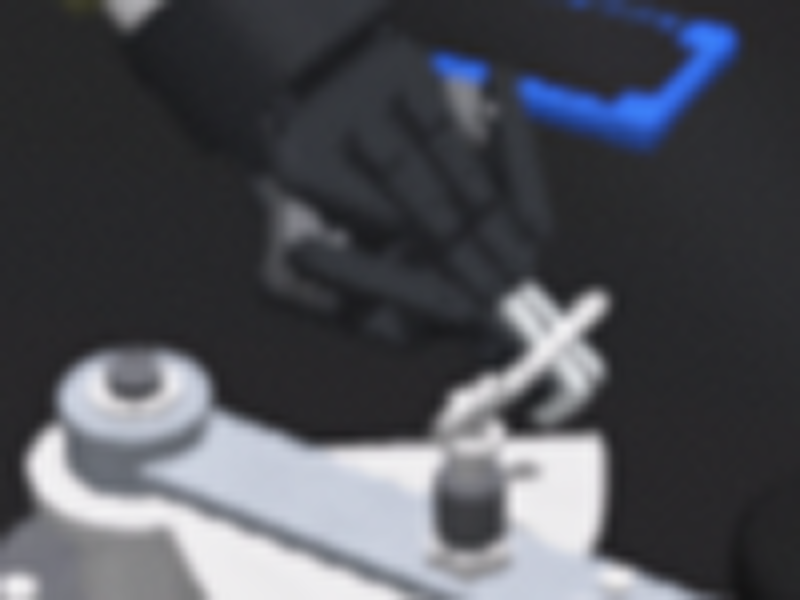

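Pin lifted about 11 mm at ~9.7 N (ring raised clear of the barrel top, crop ~(470,430)). I'll lift 2 mm more and compute the swing rows.

Emit:
play_rows --rows '[[[-0.004, 0, 0.005, 0, 0, 0, 0], [-0.004, 0, 0.005, 0, 0, 0, 0], [-0.004, 0, 0.005, 0, 0, 0, 0]]]'

```text
time_s: 6.68
eef_pos: [0.6834, -0.0286, 0.1561]
tcp_rot: [[0.759, -0.117, 0.64], [0.089, 0.993, 0.077], [-0.645, -0.001, 0.764]]
contact_force: [-4.9, -0.8, -9.4]
width: -0.0001
```

```bash
cat >> h.py <<'E'
def arc(degs):
    s=status.read_state();R=s["tcp_rot"];p=s["eef_pos"];q=np.array([.5241,-.0479,p[2]])
    print(s["time_s"],p,s["contact_force"],"az deg",np.degrees(np.arctan2(p[1]-q[1],p[0]-q[0])-.1212))
    for a in degs:
        Z=Ro.from_euler("z",a,degrees=True).as_matrix()
        print(a,np.round(np.r_[R.T@(Z@(p-q)-(p-q))/.3,R.T@[0,0,a/180]],4))
E
python3 - <<'E'
from h import *
np.set_printoptions(precision=4,suppress=True)
arc([2,4,6,8,10,12,13.5,15])
E
```

```text
6.6833 [ 0.6834 -0.0286  0.1561] [-4.9168 -0.7868 -9.3929] az deg -0.019508122711662055
2 [-0.0003  0.0187 -0.0002 -0.0072 -0.      0.0085]
4 [-0.0011  0.0373 -0.0009 -0.0143 -0.      0.017 ]
6 [-0.0024  0.0559 -0.002  -0.0215 -0.      0.0255]
8 [-0.0042  0.0744 -0.0034 -0.0287 -0.0001  0.034 ]
10 [-0.0065  0.0928 -0.0053 -0.0358 -0.0001  0.0425]
12 [-0.0093  0.1111 -0.0077 -0.043  -0.0001  0.0509]
13.5 [-0.0117  0.1248 -0.0097 -0.0484 -0.0001  0.0573]
15 [-0.0144  0.1383 -0.0119 -0.0537 -0.0001  0.0637]
```

Emit:
play_rows --rows '[[[0, 0.009, 0, -0.0036, 0, 0.0042, 0], [-0.0003, 0.0187, -0.0002, -0.0072, 0, 0.0085, 0], [-0.0007, 0.028, -0.0005, -0.011, 0, 0.0128, 0], [-0.0011, 0.0373, -0.0009, -0.0143, 0, 0.017, 0], [-0.0024, 0.0559, -0.002, -0.0215, 0, 0.0255, 0], [-0.0042, 0.0744, -0.0034, -0.0287, 0, 0.034, 0], [-0.0042, 0.0744, -0.0034, -0.0287, 0, 0.034, 0]]]'

```text
time_s: 7.27
eef_pos: [0.6791, -0.0062, 0.156]
tcp_rot: [[0.739, -0.257, 0.623], [0.195, 0.966, 0.167], [-0.645, -0.001, 0.764]]
contact_force: [-5.6, 0.5, -10.1]
width: 0.0001
```

Run:
```python
from h import *
np.set_printoptions(precision=4,suppress=True)
arc([2,4,6,7,8])
save("top","pics/d.png",(230,110,330,240),4.6)
for n in("top","scene"):
  cams.read_camera(n);print(n,[(np.round(d["uv"],1),d["confidence"]) for d in cams.boxes_of(n,"flask")[:1]])
```

```text
7.2667 [ 0.6791 -0.0062  0.156 ] [ -5.6028   0.5058 -10.1072] az deg 8.10819413606576
2 [-0.0003  0.0187 -0.0002 -0.0072 -0.      0.0085]
4 [-0.0011  0.0373 -0.0009 -0.0143 -0.      0.017 ]
6 [-0.0024  0.0559 -0.0019 -0.0215 -0.      0.0255]
7 [-0.0032  0.0652 -0.0026 -0.0251 -0.0001  0.0297]
8 [-0.0042  0.0744 -0.0034 -0.0287 -0.0001  0.034 ]
top [(array([270.6, 141.3]), 0.92)]
scene [(array([290.2, 218.3]), 0.21)]
```

View pics/d.png

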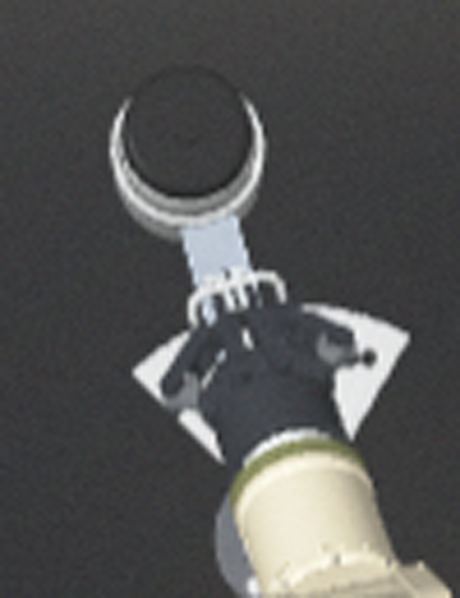

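The arm follows the fingers: the ring's bar is at crop ~(237,277), with the fingers in its middle and the lid at ~(190,133). I'll check the angle from these points.

Run:
```python
from h import *
q=np.array([.5241,-.0479])
for uv,z in(((190,133),.147),((237,277),.174)):
    p=atz("top",(230+uv[0]/4.6,110+uv[1]/4.6),z)[:2]-q; print(np.linalg.norm(p),np.degrees(np.arctan2(p[1],p[0])-.1212))
```

```text
0.26543859412528914 7.552553070373098
0.16339600641484256 6.599852660823011
```

Emit:
play_rows --rows '[[[-0.0003, 0.0187, -0.0002, -0.0072, 0, 0.0085, 0], [-0.0011, 0.0373, -0.0009, -0.0143, 0, 0.017, 0], [-0.0018, 0.047, -0.0014, -0.018, 0, 0.021, 0], [-0.0024, 0.0559, -0.0019, -0.0215, 0, 0.0255, 0], [-0.0031, 0.064, -0.0025, -0.0247, 0, 0.0292, 0], [-0.0031, 0.064, -0.0025, -0.0247, 0, 0.0292, 0]]]'

```text
time_s: 8.02
eef_pos: [0.6733, 0.011, 0.156]
tcp_rot: [[0.711, -0.368, 0.599], [0.28, 0.93, 0.239], [-0.645, -0.002, 0.764]]
contact_force: [-5.1, -1.3, -11.0]
width: -0.0002
```

Run:
```python
from h import *
np.set_printoptions(precision=4,suppress=True)
arc([.5,1])
save("top","pics/e.png",(220,110,320,240),4.6)
```

```text
8.0167 [0.6733 0.011  0.156 ] [ -5.1105  -1.3231 -10.9669] az deg 14.58320056647854
0.5 [-0.      0.0047 -0.     -0.0018 -0.      0.0021]
1 [-0.0001  0.0093 -0.     -0.0036 -0.      0.0042]
```

View pics/e.png

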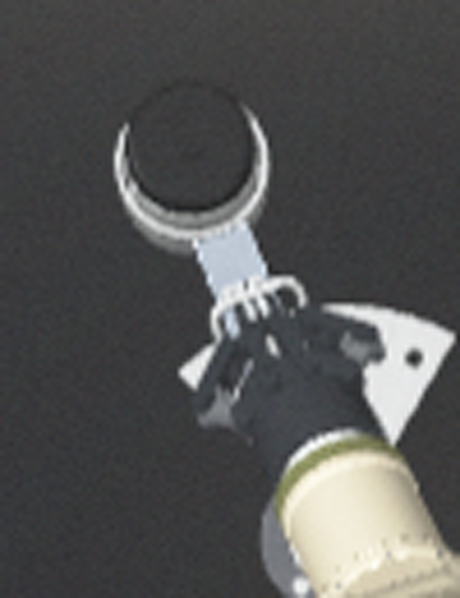

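Ring and fingers are at crop ~(258,290), lid at ~(192,147). I'll compare the lid angle with its start reading.

Run:
```python
from h import *
q=np.array([.5241,-.0479])
for uv in((240+183/4.2,110+112/4.2),(230+190/4.6,110+133/4.6),(220+192/4.6,110+147/4.6)):
    p=atz("top",uv,.147)[:2]-q; print(np.linalg.norm(p),np.degrees(np.arctan2(p[1],p[0])-.1212))
```

```text
0.26486931924392654 -0.4614935326920157
0.26543859412528914 7.552553070373098
0.265823887922656 13.986249606173265
```

Lid difference 14.45° against TCP 14.6°, so the arm follows without slip. I'll add 0.4° and lower part way.

Emit:
play_rows --rows '[[[0, 0.004, 0, -0.0015, 0, 0.0018, 0], [0, 0.004, 0, -0.0015, 0, 0.0018, 0], [0.004, 0.004, -0.005, -0.0015, 0, 0.0018, 0], [0.008, 0.004, -0.01, -0.0015, 0, 0.0018, 0], [0.013, 0.004, -0.0155, -0.0015, 0, 0.0018, 0], [0.013, 0.004, -0.0155, -0.0015, 0, 0.0018, 0], [0.013, 0.004, -0.0155, -0.0015, 0, 0.0018, 0]]]'

```text
time_s: 8.65
eef_pos: [0.6731, 0.0119, 0.15]
tcp_rot: [[0.709, -0.374, 0.598], [0.284, 0.927, 0.243], [-0.645, -0.002, 0.764]]
contact_force: [-6.7, -2.6, -8.1]
width: -0.0003
```

At 7 mm lift the bar still loads the finger with 8 N, so the pin has entered the hole. Lowering on.

Emit:
play_rows --rows '[[[0.005, 0, -0.006, 0, 0, 0, 0], [0.01, 0, -0.012, 0, 0, 0, 0], [0.015, 0, -0.018, 0, 0, 0, 0], [0.02, 0, -0.024, 0, 0, 0, 0], [0.02, 0, -0.024, 0, 0, 0, 0], [0.02, 0, -0.024, 0, 0, 0, 0]]]'

```text
time_s: 9.15
eef_pos: [0.6745, 0.0125, 0.142]
tcp_rot: [[0.712, -0.374, 0.595], [0.285, 0.927, 0.242], [-0.642, -0.003, 0.767]]
contact_force: [-3.1, -2.1, -3.6]
width: -0.0001
```

Run:
```python
from h import *
arc([])
```

```text
9.15 [0.67449573 0.01249625 0.14204057] [-3.12235074 -2.14422757 -3.63876998] az deg 14.935267821649331
```

Emit:
play_rows --rows '[[[0, 0, -0.008, 0, 0, 0, 0], [0, 0, -0.016, 0, 0, 0, 0], [0, 0, -0.024, 0, 0, 0, 0], [0, 0, -0.028, 0, 0, 0, 0], [0, 0, -0.028, 0, 0, 0, 0], [0, 0, -0.028, 0, 0, 0, 0]]]'

```text
time_s: 9.65
eef_pos: [0.6686, 0.011, 0.1348]
tcp_rot: [[0.71, -0.376, 0.596], [0.286, 0.927, 0.243], [-0.644, -0.002, 0.765]]
contact_force: [-0.2, -0.4, 0.0]
width: -0.0003
```

Run:
```python
from h import *
arc([])
save("scene","pics/f.png",(230,160,350,250),6.6)
```

```text
9.65 [0.66861397 0.01095856 0.13476118] [-0.17463785 -0.44430368  0.03577539] az deg 15.21614541926998
```

View pics/f.png

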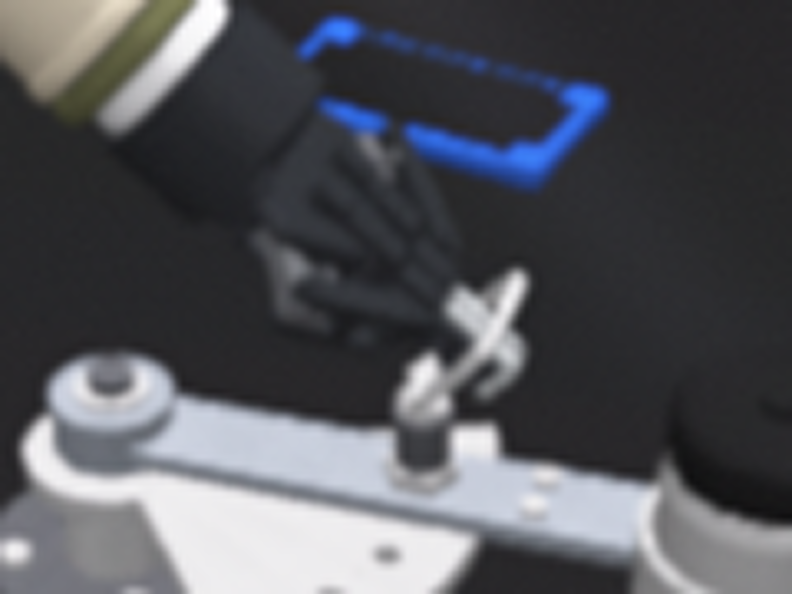

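The ring sits back down on the barrel top (crop ~(425,405)) and no force remains. Withdrawing straight back.

Emit:
play_rows --rows '[[[-0.03, 0, 0, 0, 0, 0, 0], [-0.07, 0, 0, 0, 0, 0, 0], [-0.12, 0, 0, 0, 0, 0, 0], [-0.18, 0, 0, 0, 0, 0, 0], [-0.24, 0, 0, 0, 0, 0, 0], [-0.3, 0, 0, 0, 0, 0, 0], [-0.3, 0, 0, 0, 0, 0, 0], [-0.3, 0, 0, 0, 0, 0, 0]]]'

```text
time_s: 10.37
eef_pos: [0.6039, -0.016, 0.1941]
tcp_rot: [[0.711, -0.374, 0.595], [0.284, 0.927, 0.243], [-0.643, -0.003, 0.766]]
contact_force: [-0.5, 0.0, -0.2]
width: -0.0
```

Run:
```python
from h import *
arc([])
save("scene","pics/g.png",(230,160,350,250),6.6)
q=np.array([.5241,-.0479])
for a in(0,15):
    t=.1212+np.radians(a)
    for r,z in((.161,.161),(.161,.171)): 
        for s in(-.02,.02): print(a,z,(proj("scene",(q[0]+r*np.cos(t)-s*np.sin(t),q[1]+r*np.sin(t)+s*np.cos(t),z))-[230,160])*6.6)
```

```text
10.3667 [ 0.6038717  -0.01595691  0.19410005] [-0.50450705  0.00829987 -0.19743794] az deg 14.878462063041821
0 0.161 [433.93572191 393.10401342]
0 0.161 [487.92114249 339.05180509]
0 0.171 [434.55225682 370.75465882]
0 0.171 [488.77970991 316.98086893]
15 0.161 [490.28879104 335.70061291]
15 0.161 [516.10053147 277.93984013]
15 0.171 [491.15730157 313.64724518]
15 0.171 [517.06575951 256.19518121]
```

View pics/g.png

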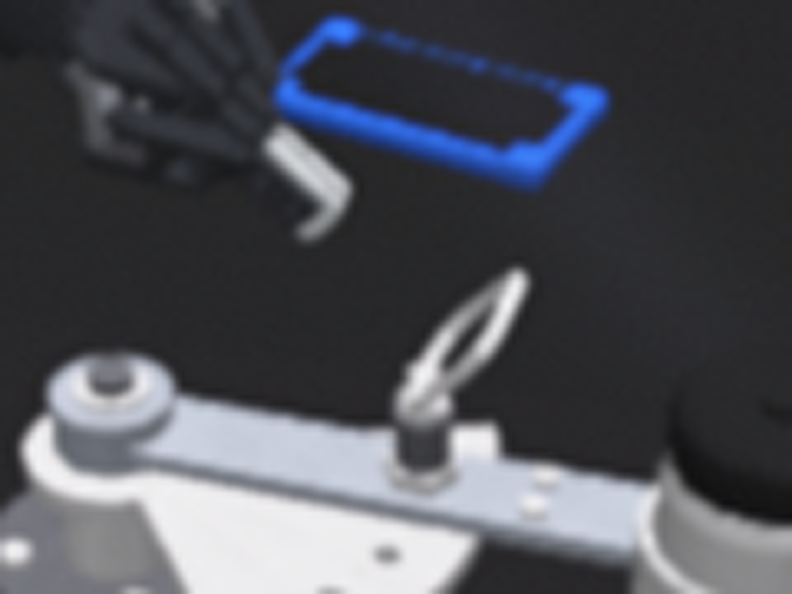

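The bar runs from crop ~(518,278) to ~(490,340). That matches the prediction for 15° with the pin home ((516,278) to (490,336)); with the pin still 10 mm up it would show about 22 px higher. The gripper is clear, so I'll hand the job in.

```bash
python3 -c "
from bench import workorder
print(workorder.close_job())"
```

```text
the job is handed in; nothing more can be done
None
```

The flask is one hole nearer the pistolets, and I handed the job in at about 10.4 s of the 51 s.

**What I did:** I put the closed fingertips through the pull ring from the pivot side and lifted the pin about 13 mm. I then swung the arm 15° to the robot's left, lowered the pin into that hole, and backed the fingers out. The ring was never clamped, and force readings after each move did not go above about 12 N.

**Last checks:**
- **Arm angle:** in the top view, just before the last 0.4° of swing, the flask lid had turned 14.45° against 14.6° for the fingers. The arm had followed without slipping.
- **Pin entering the hole:** with the pin only about 7 mm up, the ring still pressed on the fingers with 8 N. A pin resting on the plate would sit at 10 mm and leave them unloaded.
- **Pin home:** with the fingers out, the ring's top bar in the last picture matched the predicted place for 15° and pin home within about one camera pixel. A pin 10 mm up would show about 3 pixels higher.
- **Clear of everything:** the force on the tool was about zero, and the flask was still seated in its cup in the part visible in the last picture.

No check failed. I did not look again at the carton, scissors or pistolets after the move. The path kept well away from the pistolets, and no unexpected force showed.

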